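# Spin the pole holder's wing nut down

### The job

The orange wing nut on the green pole holder has worked loose: turn it clockwise, seen from above, until it is all the way down on its washer and stops. Push its wings round stroke by stroke with a fingertip and never take the nut between the fingers; ease off as soon as it stops rather than forcing it. Leave the frog, the pot, the spray bottle and the trowel where they are, and finish with the hand clear of everything.

Things in the scene. Friction and masses are not known exactly. Their poses are not given: they have to be found in the camera images.
- nut: Orange plastic wing nut on an upright stud. Origin on the stud's axis at the nut's underside, 18 mm above the bench when fully loose, 14 mm when seated; z up. Two flat upright wings lie along its +y and -y: 8 mm thick (along x), from 10 to 44 mm from the axis, with faces from 10 to 34 mm above the origin. Hub: cone 28 mm across below, 22 mm above, 18 mm high.
- nut_turn (a joint): Turn of the nut, clockwise seen from above, rad: 0 fully loose; 6.283 (one turn on, 4 mm lower) hard against its stop, seated. Starts between 0.3 and 2.3. At 0 and 6.283 nut y lies along holder y. Turns with light drag (0.04 N m, 1 to 2 N on a wing), stays where left, cannot come off.
- holder: Green pole holder bolted to the bench; foot plate 80 (x) by 180 (y, from -55 to +125) by 10 mm. Origin on the stud's axis at bench level, z up. Rubber washer 36 mm across, top at 14 mm; stud 10 mm thick, top at 50 mm. 78 mm from the stud along +y stands a tube 32 mm across, top at 150 mm: no room for the hand there, so work the nut from the other sides.
- frog: Small green glazed ceramic frog, about 75 by 70 mm, 57 mm high, loose. Origin at the centre of its underside. Leave it alone.
- pot: Empty terracotta pot, 102 mm across the rim, 92 mm high, loose. Origin at the centre of its underside. Leave it alone.
- sprayer: Spray bottle, pale body 84 mm across, blue lever head, 224 mm high, loose. Origin at the centre of its underside. Leave it alone.
- trowel: Green garden trowel lying flat, 295 mm long, 26 mm high, blade 70 mm wide; x along it towards the blade's tip, origin at bench level near the neck, 140 mm from the handle's end. Loose. Leave it alone.
Things that resemble listed ones, but are neither listed nor needed, are in the scene too. What is shaped like the holder but pink or red is not meant.

How it is judged:
By the outcome, as a careful person would: the job done as asked, in the order asked, and still so for the second after the job is handed in, with the robot touching nothing.
It also fails if it takes over 61 s, if anything falls off the work surface, if the arm or the gripper's body presses on something with over 40 N, if the wrist force passes 120 N, or if a joint passes its speed limit or range.

### The arm

A 6-joint arm with a two-finger parallel gripper is mounted at the origin on the work surface. World frame = base frame: x ahead of the robot, y to its left, z up, the work surface at z = 0. Lengths are in mm, angles in rad, forces in N, time in s.
With the tool pointing down it reaches from about 350 to 775 mm from the base axis. Payload 7.3 kg.
Tool frame: the origin (TCP) lies between the finger pads; the fingertips stand 8 mm ahead of it and the grasp point (between the pads) lies 11 mm behind it; y points along the fingers, z is the direction in which the jaws open and shut, and the axes are right-handed (so a half turn about y gives the same grasp; the last joint's range is limited). The gripper opens to 92 mm and grips with 3 to 60 N. Pads are 19 mm wide; open, the fingers measure 130 mm over their backs; the gripper's body (75 mm by 190 mm) begins 47 mm behind the grasp point.
Start: joints at [-1.317, 0.342, 1.524, -0, 1.275, -0.146], TCP at [204.371, -483.608, 234.741] pointing down, gripper open.
Joint ranges: [-2.53, 2.53], [-0.77, 2.02], [0.04, 2.7], [-1, 4.14], [0.28, 2.66], [-3.11, 3.11]. Speed limits (rad/s): [2.57, 2.57, 3.14, 3.14, 3.14, 3.14].

### API

Orientations are given as [roll, pitch, yaw] about the fixed x, y, z axes, in that order (R = Rz(yaw) Ry(pitch) Rx(roll)).
In Python, from plant import bot, vision, job gives the robot as it stands. The module is installed in compiled form; this text tells all that it offers.
- The arm moves only by the tool arm_command, never from a script. Its argument "deltas" is a list of rows, each a list of 4 numbers: the shift along the tool's x, y, z in m, then the turn about the tool's y in degrees. In form: [[x, y, z, twist], ...]. A call has 1 to 5 rows; each row shifts and turns the commanded pose from where the row before left it, along the tool's axes as they then stand; what a row does not reach is not made up. A row lasts 1/10 s, in which the tool goes at most 50 mm and 8.59 degrees, less where a joint would pass 70% of its speed; a pose out of reach is approached as far as the arm can. A call is refused whole if a number of a shift passes 0.05 or a number of a turn 8.59, either way. A call with a gripper value outside its range is refused whole. "claw" is the closure in counts, from 0 (fully open) to 255 (shut), set as the call begins (left out, the last holds). The fingers move at their own pace and stop on an object; the grip force is fixed at half the most. Time passes only in rows, so rows that do not move let the fingers close. It gives the time, the measured TCP pose, the force and the opening at its end, in the units of the state.
- bot.get_obs(): the state, without advancing time (a new reading comes with each control period).
- vision.capture(name): name is "side" or "top" or "wrist"; returns a dict with "img" (480x640x3 uint8, red, green, blue), "camera_matrix" (3x3 intrinsics, pixels), "dist_coeffs" ([k1, k2, p1, p2, k3] as OpenCV has them; the pictures are not rectified), "world_to_cam" (4x4, takes a point from world to camera coordinates); the wrist camera has in their place "mount" (4x4, takes a point from camera to tool coordinates, whose origin is the TCP and whose axes are the tool frame's). Camera axes: x right, y down, z forward; pixel columns grow to the right and rows downward; lengths in mm; the calibration is good to about 2 mm. A picture is of the moment at which its call begins: read the wrist's pose just before it. There is no depth.
- job.close_job(): hands the job in, once; it reports no verdict.
Trained networks look in a picture, given as the dict that the camera call returned (one of the last four; its "shot" number tells which), for a name from the list of things; names that differ only in an ending like _2 or _b are one class to them, and where a whole thing is asked for, a point or a joint stands for the part that bears it (a point fixed in the world has none). Each returns a list of dicts, best first, with "confidence" (0 to 1); they miss things now and then, are a little off and sometimes report something else, mostly with a low value. They report only what shows in the picture. A call takes as long as a camera call. They do not tell look-alikes from the thing itself.
- vision.find_in(picture, name): "xyz" ([x, y, z] in mm, in the coordinates of the camera as it stood for that picture, good to about 4 mm: the middle of the surface that is visible of it).
- vision.regions_of(picture, name): "mask" (480x640 bool, what is visible of it).
The state is a dict: "time": time; "joint_positions": joint angles; "dq": joint speeds; "tau": joint torques, N m; "tool_pos": TCP position; "tcp_rot": TCP orientation; "contact_force": force on the tool from outside, world axes, zero at the start; "moment": the same for the moment, N m; "grip_width": finger opening in mm.
Only numpy, scipy, OpenCV 4.12 (cv2) and the standard library are available. Lean on these libraries where they do the work, as an engineer would, in place of code of your own. Each camera call takes 0.05 s, during which the arm holds its last target. There are 200 camera calls.

## Working session

There is one attempt and no reset: what is moved stays moved. The work goes in short steps, Python scripts to look and compute and a tool call to move; the robot and the scene stay as the last step left them, time stands still between calls to the robot, and variables do not carry over. Pictures are saved under pics/ and viewed, about 8 in all and at most 12, crops included, and the job is handed in when it is done.

Besides the shell and the picture viewer there is one more tool, called after ">>>" as name(argument=value, ...), one argument or row to a line, values as JSON. arm_command: Moves the arm, as the interface text tells. Its arguments: {"type":"object","properties":{"deltas":{"type":"array","items":{"type":"array","items":{"type":"number"}}},"claw":{"type":"number"}},"required":["deltas"]}

```bash
mkdir -p pics; cat > h.py <<'E'
from plant import bot, vision, job
import numpy as np, cv2
from scipy.spatial.transform import Rotation as R
def ray(p,uv):
    T=p["world_to_cam"]; n=cv2.undistortPoints(np.array([[uv]],float),p["camera_matrix"],np.array(p["dist_coeffs"]))[0,0]
    d=T[:3,:3].T@np.array([n[0],n[1],1]); o=-T[:3,:3].T@T[:3,3]; return o,d
def atz(p,uv,z):
    o,d=ray(p,uv); return o+d*(z-o[2])/d[2]
def w(p,x): T=np.linalg.inv(p["world_to_cam"]); return T[:3,:3]@np.array(x)+T[:3,3]
def proj(p,X):
    r=cv2.projectPoints(np.array(X,float).reshape(-1,3),cv2.Rodrigues(np.array(p["world_to_cam"])[:3,:3])[0],np.array(p["world_to_cam"])[:3,3],np.array(p["camera_matrix"]),np.array(p["dist_coeffs"]))[0]; return r[:,0]
def save(p,n): cv2.imwrite(f"pics/{n}.png",p["img"][:,:,::-1])
def wristpose(p,o):
    Rt=R.from_euler('xyz',o['tcp_rot']).as_matrix(); T=np.eye(4);T[:3,:3]=Rt;T[:3,3]=o['tool_pos']
    p["world_to_cam"]=np.linalg.inv(T@np.array(p["mount"])); return p
E
python3 - <<'E'
from h import *
o=bot.get_obs(); print(o)
for c in("top","side"):
    p=vision.capture(c); p["world_to_cam"]=np.array(p["world_to_cam"]); save(p,c)
    for n in("nut","holder","frog","pot","sprayer","trowel"):
        print(c,n,[(np.round(w(p,f["xyz"])),round(f["confidence"],2)) for f in vision.find_in(p,n)])
print(R.from_euler('xyz',o['tcp_rot']).as_matrix().round(3))
E
```

```text
{'time': 0.0, 'joint_positions': array([-1.31700570e+00,  3.42737792e-01,  1.52498752e+00, -4.27390696e-05,
        1.27543233e+00, -1.46030726e-01]), 'dq': array([-1.15679846e-03, -8.30431146e-04, -2.86997768e-03,  1.39821824e-03,
        2.32347037e-05,  8.25837670e-04]), 'tau': array([-1.67257822e-03, -4.31255865e+01, -2.44218671e+01,  7.18111242e-02,
        5.61797374e-02, -9.93968547e-05]), 'tool_pos': array([ 204.25215542, -483.21090148,  234.04744321]), 'tcp_rot': array([-1.57235060e+00,  1.87290397e-04, -2.74175897e+00]), 'contact_force': array([-0.15900632,  0.12361445, -0.34708247]), 'moment': array([-0.02997101, -0.02310419,  0.07007993]), 'grip_width': 91.97356508037001}
top nut [(array([495., 190.,  49.]), 0.77), (array([ 297., -373.,   50.]), 0.54), (array([573., -56.,  49.]), 0.52)]
top holder [(array([ 314., -331.,    8.]), 0.7), (array([494., 227.,  11.]), 0.56)]
top frog [(array([704., -39.,  31.]), 0.91)]
top pot [(array([ 649., -291.,   63.]), 0.83)]
top sprayer [(array([708., 137., 152.]), 0.84)]
top trowel [(array([450.,   5.,   4.]), 0.77)]
side nut [(array([574., -38.,  34.]), 0.83), (array([487., 201.,  36.]), 0.57)]
side holder [(array([579.,  23.,  11.]), 0.91), (array([484., 273.,  13.]), 0.57)]
side frog [(array([697., -23.,  28.]), 0.77)]
side pot [(array([ 627., -258.,   67.]), 0.68)]
side sprayer [(array([695., 174., 107.]), 0.97), (array([696., -23.,  28.]), 0.19)]
side trowel [(array([442.,  10.,   2.]), 0.87)]
[[-0.921 -0.     0.389]
 [-0.389  0.002 -0.921]
 [-0.    -1.    -0.002]]
```

View pics/top.png

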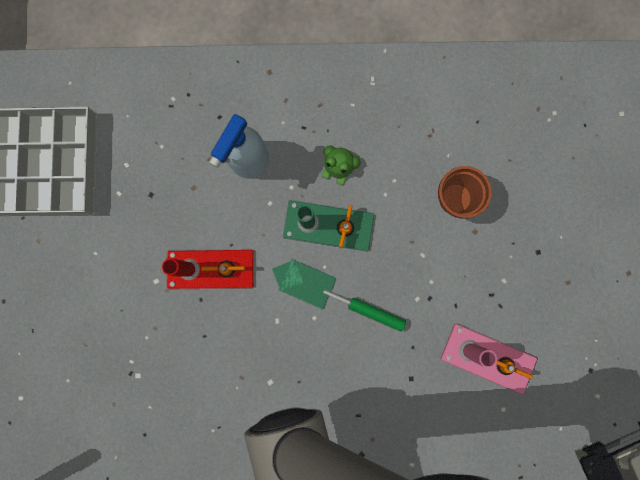

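View pics/side.png

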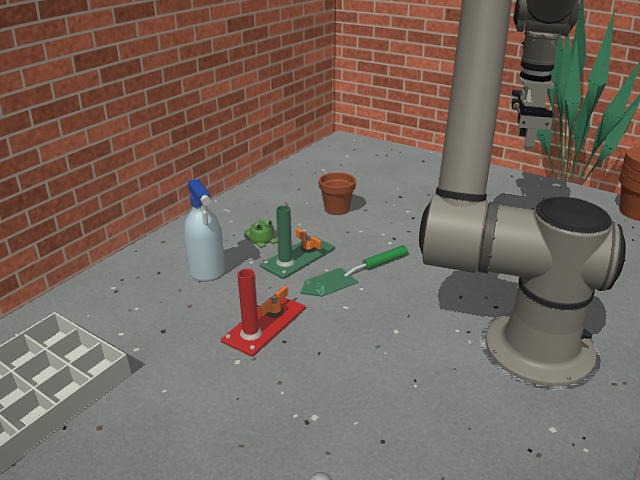

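The top view shows the green holder's plate corners near (290,201), (284,232), (370,250) and (375,212). Its stud is at (345,228), and the wings run from (349,207) to (342,247), roughly along holder x. The side view confirms that the tube stands at +y, and that red and pink look-alikes are present. Next I measure the plate and the wings.

```bash
cat >> h.py <<'E'
def tp(o,goal,yaw=None):
    "world delta to goal in tool axes (m)"
    Rt=R.from_euler('xyz',o['tcp_rot']).as_matrix(); return (Rt.T@(np.array(goal)-o['tool_pos'])/1000).round(4)
E
python3 - <<'E'
from h import *
for c in("top","side"):
    p=vision.capture(c); p["world_to_cam"]=np.array(p["world_to_cam"])
    hsv=cv2.cvtColor(p["img"],cv2.COLOR_RGB2HSV)
    near=lambda ms,uv:max(ms,key=lambda m:m["mask"][max(0,uv[1]-12):uv[1]+12,uv[0]-12:uv[0]+12].sum())
    uv=(345,228) if c=="top" else (305,242)
    ms=vision.regions_of(p,"nut"); m=near(ms,uv)["mask"]
    m2=m&(hsv[...,0]<20)&(hsv[...,1]>150)
    pts=np.argwhere(m2)[:,::-1].astype(np.float32)
    r=cv2.minAreaRect(pts); print(c,len(pts),r); b=cv2.boxPoints(r)
    W=np.array([atz(p,x,49)[:2] for x in pts]); mu=W.mean(0); ev,V=np.linalg.eigh(np.cov(W.T)); print("nut@49",mu,"axis deg",np.degrees(np.arctan2(V[1,1],V[0,1])),4*np.sqrt(ev))
    ms=vision.regions_of(p,"holder"); 
    g=(hsv[...,0]>60)&(hsv[...,0]<90)&(hsv[...,1]>90)
    roi=np.zeros_like(g); 
    if c=="top": roi[190:260,275:385]=1
    else: roi[195:282,255:340]=1
    g=(g&roi).astype(np.uint8); n,l,s,_=cv2.connectedComponentsWithStats(g); k=1+s[1:,4].argmax(); gp=np.argwhere(l==k)[:,::-1].astype(np.float32)
    hull=cv2.convexHull(gp)[:,0]
    W=np.array([atz(p,x,10)[:2] for x in hull],np.float32); rr=cv2.minAreaRect(W); print("plate@10",rr,cv2.boxPoints(rr).round(1).tolist())
    if c=="top":
      p0=p
print(np.array(vision.capture("wrist")["mount"]).round(3))
E
```

```text
top 214 ((345.0, 225.5), (41.0, 12.0), 90.0)
nut@49 [575.69637556 -51.40074347] axis deg 165.38545641190083 [20.1986951  88.48501845]
plate@10 ((588.0773315429688, 10.637592315673828), (120.66849517822266, 78.15078735351562), 80.34713745117188) [[539.4000244140625, -42.29999923706055], [616.5, -55.400001525878906], [636.7000122070312, 63.599998474121094], [559.7000122070312, 76.69999694824219]]
side 313 ((276.1823425292969, 303.12939453125), (15.618992805480957, 35.9019889831543), 49.398704528808594)
nut@49 [480.44742859 211.03897077] axis deg 100.19506601290959 [ 35.91600866 103.96293868]
plate@10 ((628.9389038085938, -73.34950256347656), (140.91464233398438, 353.17626953125), 28.76055335998535) [[482.20001220703125, 47.599998474121094], [652.0999755859375, -262.1000061035156], [775.7000122070312, -194.3000030517578], [605.7000122070312, 115.4000015258789]]
[[-0.00000e+00  9.68000e-01  2.50000e-01 -6.59600e+01]
 [ 0.00000e+00 -2.50000e-01  9.68000e-01 -1.51206e+02]
 [ 1.00000e+00  1.00000e-03 -0.00000e+00  5.80000e-01]
 [ 0.00000e+00  0.00000e+00  0.00000e+00  1.00000e+00]]
```

>>> arm_command(
  deltas=[
    [-0.044, 0.003, -0.02, 0],
    [-0.044, 0.003, -0.02, 0],
    [-0.044, 0.003, -0.02, 0],
    [-0.044, 0.003, -0.02, 0],
    [-0.044, 0.003, -0.02, 0],
  ],
  claw=255,
)

```text
time: 1.55
tool_pos: [369.1, -304.4, 219.8]
tcp_rot: [-1.57, 0.0, -2.742]
contact_force: [0.1, -1.2, 0.8]
grip_width: 56.3
```

>>> arm_command(
  deltas=[
    [-0.044, 0.003, -0.02, 0],
    [-0.044, 0.003, -0.02, 0],
    [-0.044, 0.003, -0.02, 0],
    [-0.044, 0.003, -0.02, 0],
    [-0.044, 0.003, -0.02, 0],
  ],
)

```text
time: 2.05
tool_pos: [533.0, -126.4, 204.7]
tcp_rot: [-1.57, 0.0, -2.742]
contact_force: [1.8, -1.4, 0.6]
grip_width: 16.4
```

>>> arm_command(
  deltas=[
    [0, 0, 0, -8.2],
    [0, 0, 0, -8.2],
    [0, 0, 0, -8.2],
    [0, 0, 0, -8.2],
  ],
)

```text
time: 2.45
tool_pos: [531.9, -127.9, 204.6]
tcp_rot: [-1.571, -0.0, -2.163]
contact_force: [0.1, -0.0, 0.1]
grip_width: 0.3
```

>>> arm_command(
  deltas=[
    [0, 0, 0, -8.2],
    [0, 0, 0, -8.2],
    [0, 0, 0, -8.2],
    [0, 0, 0, 0],
  ],
)

```text
time: 2.85
tool_pos: [531.8, -128.1, 204.7]
tcp_rot: [-1.571, -0.0, -1.739]
contact_force: [-0.2, 0.8, 0.1]
grip_width: 0.3
```

```bash
python3 - <<'E'
from h import *
o=bot.get_obs(); p=wristpose(vision.capture("wrist"),o); save(p,"w1")
hx=np.array([.986,-.168]);hy=np.array([.168,.986]);O=np.array([576.5,-52])
H=lambda x,y,z:[*(O+hx*x+hy*y),z]
print(o['joint_positions'].round(2), proj(p,[H(0,0,50),H(-40,-55,10),H(40,-55,10),H(44,0,50),H(0,78,150)]).round(0).tolist())
E
```

```text
[-0.38  0.41  1.51 -0.    1.22 -0.21] [[357.0, 129.0], [308.0, 192.0], [393.0, 192.0], [412.0, 129.0], [383.0, -50.0]]
```

View pics/w1.png

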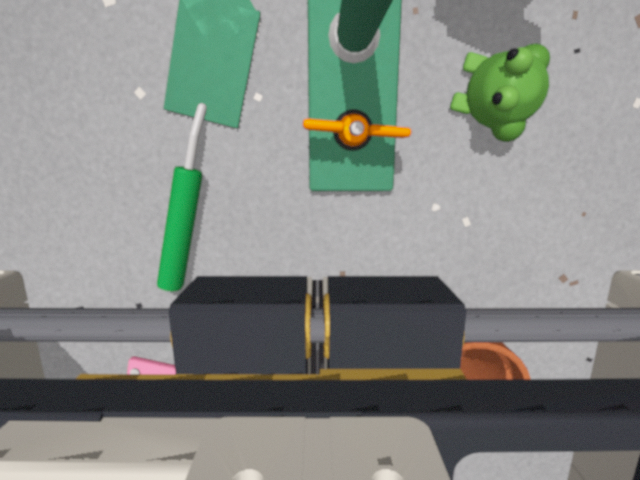

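The wrist view confirms the calibration: the stud was predicted at (357,129) and appears there. Wing tips are at (305,125) and (410,131), so wing A sits at about −4° from holder +x. The finger shape is unclear, so I check it from the side camera.

```bash
python3 - <<'E'
from h import *
o=bot.get_obs(); p=vision.capture("side"); p["world_to_cam"]=np.array(p["world_to_cam"])
Rt=R.from_euler('xyz',o['tcp_rot']).as_matrix()
t=lambda x,y,z:o['tool_pos']+Rt@np.array([x,y,z])
q=proj(p,[t(0,8,0),t(0,8,19),t(0,8,-19),t(0,-58,0),t(0,-58,95),t(0,-58,-95)]);print(q.round(0).tolist())
u,v=q[0].astype(int); c=p["img"][max(0,v-90):v+60,u-100:u+100].copy()
cv2.imwrite("pics/s2.png",cv2.resize(c,None,fx=4,fy=4,interpolation=cv2.INTER_CUBIC)[:,:,::-1]); print(u-100,max(0,v-90))
print(vision.capture("wrist")["camera_matrix"])
E
```

```text
[[342.0, 170.0], [336.0, 168.0], [348.0, 173.0], [342.0, 144.0], [312.0, 134.0], [375.0, 154.0]]
241 80
[[365.53812585   0.         317.00592603]
 [  0.         365.53812585 244.05657698]
 [  0.           0.           1.        ]]
```

View pics/s2.png

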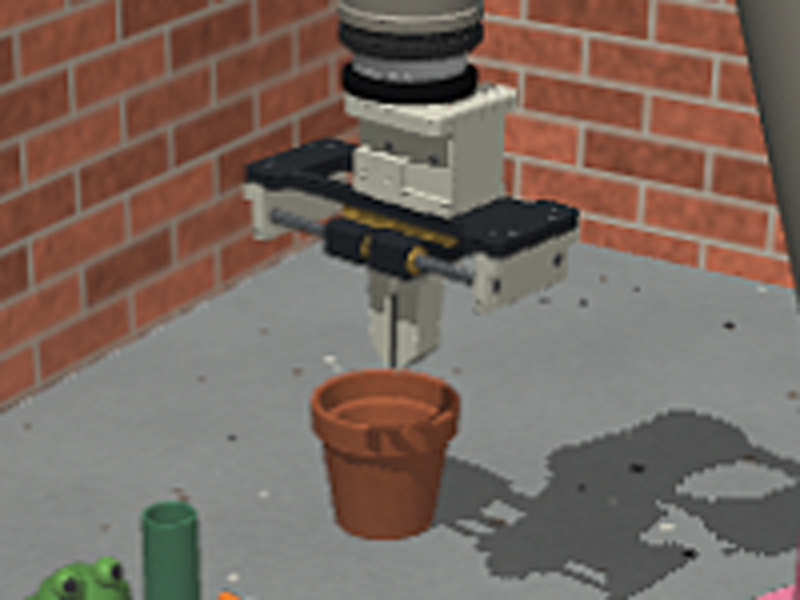

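The gripper's fingers are a slim pair about 38 mm wide, with the wide carriage well behind them. I go down behind the −x wing and push it toward +y.

>>> arm_command(
  deltas=[
    [-0.015, 0.04, -0.001, 0],
    [-0.015, 0.04, -0.001, 0],
    [-0.014, 0.04, -0.001, 0],
    [-0.014, 0.04, 0, 0],
    [0, 0, 0, 0],
  ],
)

```text
time: 3.5
tool_pos: [535.1, -68.2, 40.0]
tcp_rot: [-1.581, 0.001, -1.741]
contact_force: [-0.2, 0.2, 0.0]
grip_width: 0.3
```

>>> arm_command(
  deltas=[
    [-0.006, 0, 0, 0],
    [-0.006, 0, 0, 0],
    [-0.006, 0, 0, 0],
    [-0.005, 0, 0, 0],
    [-0.005, 0, 0, 0],
  ],
)

```text
time: 4.0
tool_pos: [544.2, -43.0, 46.0]
tcp_rot: [-1.568, -0.0, -1.74]
contact_force: [-1.5, -2.4, 2.1]
grip_width: 0.5
```

```bash
cat >> h.py <<'E'
hx=np.array([.986,-.168]);hy=np.array([.168,.986]);O=np.array([576.5,-52])
H=lambda x,y,z:[*(O+hx*x+hy*y),z]
def hol(o): d=o['tool_pos'][:2]-O; return (d@hx).round(1),(d@hy).round(1),o['tool_pos'][2].round(1)
def orange(p,z=50):
    h=cv2.cvtColor(p["img"],cv2.COLOR_RGB2HSV); m=(h[...,0]>10)&(h[...,0]<20)&(h[...,1]>180)&(h[...,2]>130)
    W=[]
    for v,u in np.argwhere(m):
        d=atz(p,(float(u),float(v)),z)[:2]-O; d=np.array([d@hx,d@hy])
        if 8<np.hypot(*d)<50: W.append(d)
    W=np.array(W); 
    if len(W)<10: return None
    ev,V=np.linalg.eigh(W.T@W); return len(W),np.degrees(np.arctan2(V[1,1],V[0,1])).round(1)%180
E
python3 - <<'E'
from h import *
o=bot.get_obs(); print(hol(o),o['contact_force'].round(1))
p=wristpose(vision.capture("wrist"),o); save(p,"w2"); print("wrist",orange(p))
p=vision.capture("top");p["world_to_cam"]=np.array(p["world_to_cam"]);print("top",orange(p))
p=vision.capture("side");p["world_to_cam"]=np.array(p["world_to_cam"]);save(p,"s3");print("side",orange(p,45))
E
```

```text
(np.float64(-33.4), np.float64(3.5), np.float64(46.0)) [-1.5 -2.4  2.1]
wrist (1219, np.float64(129.5))
top None
side (58, np.float64(135.1))
```

View pics/w2.png

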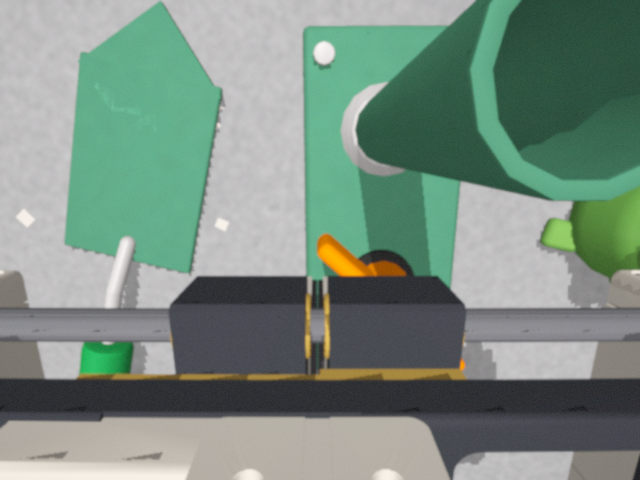

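The wing turned about 50°, as predicted: the tip at (325,240) puts the wing axis at about 130° in the holder frame. Now I lift and move behind the other wing.

>>> arm_command(
  deltas=[
    [0.006, -0.006, 0, 0],
    [0, -0.025, 0, 0],
    [0.002, 0, 0.039, 0],
    [0.002, 0, 0.039, 0],
    [0, 0, 0, 0],
  ],
)

```text
time: 4.65
tool_pos: [622.5, -67.6, 76.2]
tcp_rot: [-1.566, -0.0, -1.741]
contact_force: [0.5, 0.3, 0.3]
grip_width: 0.5
```

>>> arm_command(
  deltas=[
    [0, 0.015, 0, 0],
    [0, 0.011, 0, 0],
    [0, 0.005, 0, 0],
    [0, 0, 0, 0],
  ],
)

```text
time: 5.05
tool_pos: [617.8, -65.7, 43.9]
tcp_rot: [-1.573, 0.0, -1.74]
contact_force: [0.1, 0.5, 0.3]
grip_width: 0.4
```

```bash
python3 - <<'E'
from h import *
o=bot.get_obs(); print(hol(o),o['contact_force'].round(1))
p=wristpose(vision.capture("wrist"),o); print("wrist",orange(p))
E
```

```text
(np.float64(43.0), np.float64(-6.6), np.float64(43.9)) [0.1 0.5 0.3]
wrist (3085, np.float64(116.1))
```

>>> arm_command(
  deltas=[
    [0.007, 0, -0.006, 0],
    [0.006, 0, -0.005, 0],
    [0.006, 0, -0.005, 0],
    [0.006, 0, -0.004, 0],
    [0.002, 0, -0.005, 0],
  ],
)

```text
time: 5.6
tool_pos: [589.2, -89.2, 45.1]
tcp_rot: [-1.57, -0.0, -1.741]
contact_force: [1.2, 1.9, 1.0]
grip_width: 0.4
```

>>> arm_command(
  deltas=[
    [0.002, 0, -0.005, 0],
    [0.002, 0, -0.006, 0],
    [-0.002, 0, -0.006, 0],
    [-0.003, 0, -0.006, 0],
    [-0.003, 0, -0.005, 0],
  ],
)

```text
time: 6.1
tool_pos: [561.9, -79.2, 44.7]
tcp_rot: [-1.571, -0.0, -1.74]
contact_force: [1.6, -0.7, 0.7]
grip_width: 0.4
```

```bash
python3 - <<'E'
from h import *
o=bot.get_obs(); print(hol(o),o['contact_force'].round(1))
p=wristpose(vision.capture("wrist"),o); save(p,"w3"); print("wrist",orange(p))
E
```

```text
(np.float64(-9.9), np.float64(-29.3), np.float64(44.7)) [ 1.6 -0.7  0.7]
wrist (3865, np.float64(34.69999999999999))
```

View pics/w3.png

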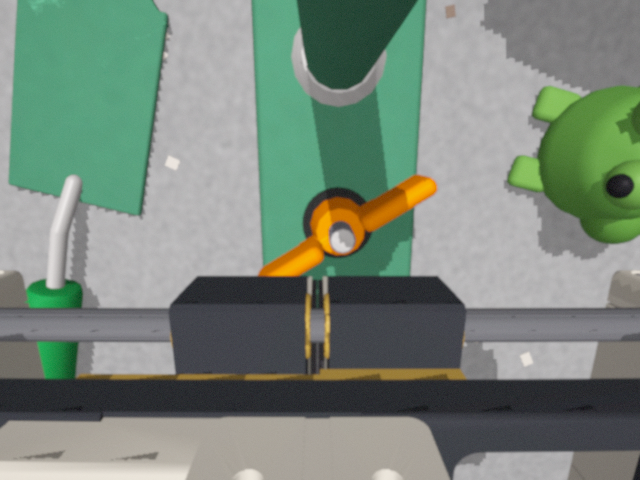

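Wing A has come round to about −150° as planned (wing tips at (265,272) and (432,187)), so I continue.

>>> arm_command(
  deltas=[
    [-0.004, 0, -0.004, 0],
    [-0.004, 0, -0.003, 0],
    [-0.004, 0, -0.005, 0],
    [-0.003, 0, -0.005, 0],
    [-0.004, 0, -0.004, 0],
  ],
)

```text
time: 6.65
tool_pos: [544.4, -57.2, 44.6]
tcp_rot: [-1.571, -0.0, -1.74]
contact_force: [0.5, -3.4, -0.5]
grip_width: 0.2
```

>>> arm_command(
  deltas=[
    [-0.004, 0, -0.002, 0],
    [-0.005, 0, 0, 0],
    [-0.005, 0, 0, 0],
    [0, 0, 0, 0],
  ],
)

```text
time: 7.05
tool_pos: [545.3, -42.4, 44.7]
tcp_rot: [-1.571, 0.0, -1.739]
contact_force: [-0.6, -1.2, 1.0]
grip_width: 0.4
```

```bash
python3 - <<'E'
from h import *
o=bot.get_obs(); print(hol(o),o['contact_force'].round(1))
p=wristpose(vision.capture("wrist"),o); print("wrist",orange(p))
E
```

```text
(np.float64(-32.3), np.float64(4.2), np.float64(44.7)) [-0.6 -1.2  1. ]
wrist (1120, np.float64(126.6))
```

>>> arm_command(
  deltas=[
    [0.006, -0.006, 0, 0],
    [0, -0.025, 0, 0],
    [0.002, 0, 0.038, 0],
    [0.002, 0, 0.038, 0],
    [0, 0, 0, 0],
  ],
)

```text
time: 7.6
tool_pos: [622.5, -67.5, 76.4]
tcp_rot: [-1.566, -0.0, -1.741]
contact_force: [-0.3, -0.9, -0.1]
grip_width: 0.7
```

>>> arm_command(
  deltas=[
    [0, 0.015, 0, 0],
    [0, 0.011, 0, 0],
    [0, 0.006, 0, 0],
    [0, 0, 0, 0],
  ],
)

```text
time: 8.0
tool_pos: [617.5, -65.7, 42.7]
tcp_rot: [-1.573, 0.0, -1.74]
contact_force: [-0.0, 0.2, -0.5]
grip_width: 0.7
```

>>> arm_command(
  deltas=[
    [0.007, 0, -0.006, 0],
    [0.006, 0, -0.005, 0],
    [0.006, 0, -0.004, 0],
    [0.004, 0, -0.002, 0],
    [0, 0, 0, 0],
  ],
)

```text
time: 8.5
tool_pos: [597.6, -86.6, 44.2]
tcp_rot: [-1.57, -0.0, -1.741]
contact_force: [-0.0, -0.3, 1.3]
grip_width: 0.0
```

```bash
python3 - <<'E'
from h import *
o=bot.get_obs(); print(hol(o),o['contact_force'].round(1))
p=wristpose(vision.capture("wrist"),o); print("wrist",orange(p))
E
```

```text
(np.float64(26.7), np.float64(-30.5), np.float64(44.2)) [-0.  -0.3  1.3]
wrist (3647, np.float64(93.4))
```

Almost there. I push toward −x in small steps and watch the force.

>>> arm_command(
  deltas=[
    [0, 0, -0.002, 0],
    [0, 0, 0, 0],
  ],
)

```text
time: 8.75
tool_pos: [596.0, -85.5, 43.8]
tcp_rot: [-1.57, -0.0, -1.74]
contact_force: [0.6, -0.3, 2.2]
grip_width: 0.6
```

>>> arm_command(
  deltas=[
    [0, 0, -0.001, 0],
    [0, 0, 0, 0],
  ],
)

```text
time: 8.95
tool_pos: [595.1, -85.1, 43.8]
tcp_rot: [-1.57, -0.0, -1.74]
contact_force: [1.0, -1.1, 0.9]
grip_width: 0.2
```

>>> arm_command(
  deltas=[
    [0, 0, -0.001, 0],
    [0, 0, 0, 0],
  ],
)

```text
time: 9.15
tool_pos: [593.9, -84.9, 43.7]
tcp_rot: [-1.571, -0.0, -1.74]
contact_force: [-0.1, -1.2, 0.7]
grip_width: 0.3
```

>>> arm_command(
  deltas=[
    [0, 0, -0.001, 0],
    [0, 0, 0, 0],
  ],
)

```text
time: 9.35
tool_pos: [592.9, -84.8, 43.7]
tcp_rot: [-1.571, -0.0, -1.74]
contact_force: [0.5, -1.4, 0.8]
grip_width: 0.5
```

>>> arm_command(
  deltas=[
    [0, 0, -0.001, 0],
    [0, 0, 0, 0],
  ],
)

```text
time: 9.55
tool_pos: [591.9, -84.6, 43.7]
tcp_rot: [-1.571, 0.0, -1.74]
contact_force: [-0.0, -1.1, 0.1]
grip_width: 0.3
```

```bash
python3 - <<'E'
from h import *
o=bot.get_obs(); print(hol(o),o['contact_force'].round(1))
p=wristpose(vision.capture("wrist"),o); save(p,"w4"); print("wrist",orange(p))
E
```

```text
(np.float64(20.7), np.float64(-29.5), np.float64(43.7)) [-0.  -1.1  0.1]
wrist (3191, np.float64(86.3))
```

View pics/w4.png

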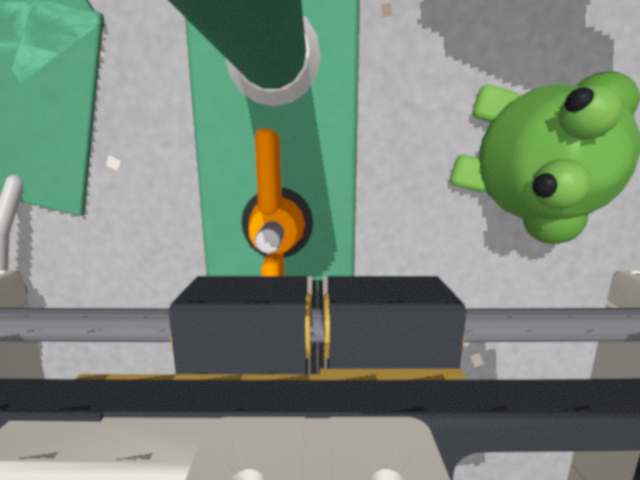

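The wings (tip at (266,132) to (272,270)) are now nearly parallel to holder y, but no stop force shows yet. I keep on in small steps.

>>> arm_command(
  deltas=[
    [0, 0, -0.001, 0],
    [0, 0, 0, 0],
  ],
)

```text
time: 9.8
tool_pos: [591.4, -84.5, 43.8]
tcp_rot: [-1.57, -0.0, -1.74]
contact_force: [4.0, -0.3, 0.1]
grip_width: 0.8
```

>>> arm_command(
  deltas=[
    [0, 0, -0.001, 0],
    [0, 0, 0, 0],
  ],
)

```text
time: 10.0
tool_pos: [591.0, -84.4, 44.1]
tcp_rot: [-1.568, -0.0, -1.74]
contact_force: [5.2, -1.6, -0.1]
grip_width: 0.5
```

>>> arm_command(
  deltas=[
    [0, 0, -0.001, 0],
    [0, 0, 0, 0],
  ],
)

```text
time: 10.2
tool_pos: [590.6, -84.4, 44.3]
tcp_rot: [-1.567, -0.0, -1.74]
contact_force: [6.7, -1.3, 1.5]
grip_width: 0.7
```

>>> arm_command(
  deltas=[
    [0, 0, -0.001, 0],
    [0, 0, 0, 0],
  ],
)

```text
time: 10.4
tool_pos: [590.2, -84.3, 44.6]
tcp_rot: [-1.565, -0.0, -1.74]
contact_force: [7.9, -1.2, 0.7]
grip_width: 0.5
```

```bash
python3 - <<'E'
from h import *
o=bot.get_obs(); print(hol(o),o['contact_force'].round(1),o['moment'].round(2))
p=wristpose(vision.capture("wrist"),o); print("wrist",orange(p,47))
E
```

```text
(np.float64(18.9), np.float64(-29.6), np.float64(44.6)) [ 7.9 -1.2  0.7] [-0.23 -1.29  0.  ]
wrist (3101, np.float64(87.4))
```

The force climbs steadily to 8 N, against 1–2 N of drag, and the nut's angle no longer changes, so it is at its stop. I ease off, lift clear and look.

>>> arm_command(
  deltas=[
    [0, 0, 0.006, 0],
    [0, 0, 0.008, 0],
    [0, -0.03, 0, 0],
    [0, -0.045, 0, 0],
    [0, -0.045, 0, 0],
  ],
)

```text
time: 10.95
tool_pos: [600.9, -86.0, 163.8]
tcp_rot: [-1.575, 0.0, -1.74]
contact_force: [0.2, 0.4, -0.3]
grip_width: -0.0
```

>>> arm_command(
  deltas=[
    [0.03, -0.04, -0.01, 0],
    [0.04, 0, -0.02, 0],
    [0, 0, 0, 0],
    [0, 0, 0, 0],
  ],
)

```text
time: 11.35
tool_pos: [560.1, -150.1, 202.5]
tcp_rot: [-1.572, 0.001, -1.742]
contact_force: [-1.0, 0.4, 0.3]
grip_width: 0.2
```

```bash
python3 - <<'E'
from h import *
o=bot.get_obs(); print(hol(o),o['contact_force'].round(1))
p=wristpose(vision.capture("wrist"),o); save(p,"w5"); print("wrist",orange(p,47))
print(proj(p,[H(0,0,50),H(0,44,46),H(0,-44,46)]).round(0).tolist())
for c in("top","side"):
    p=vision.capture(c); p["world_to_cam"]=np.array(p["world_to_cam"]); 
    for n in("frog","pot","sprayer","trowel"):
        print(c,n,[np.round(w(p,f["xyz"])) for f in vision.find_in(p,n)][:1])
E
```

```text
(np.float64(0.3), np.float64(-99.4), np.float64(202.5)) [-1.   0.4  0.3]
wrist (1019, np.float64(90.5))
[[317.0, 106.0], [317.0, 46.0], [317.0, 163.0]]
top frog [array([702., -37.,  37.])]
top pot [array([ 681., -303.,   93.])]
top sprayer [array([707., 135., 151.])]
top trowel [array([463.,  24.,   4.])]
side frog [array([696., -20.,  27.])]
side pot [array([ 626., -257.,   69.])]
side sprayer [array([697., 173., 107.])]
side trowel [array([444.,  10.,   3.])]
```

View pics/w5.png

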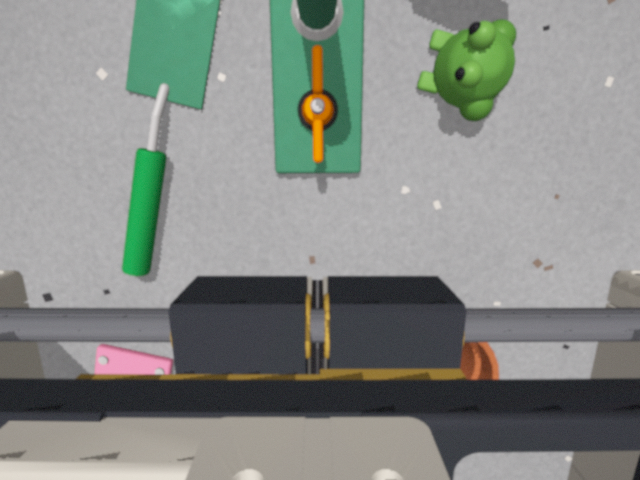

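The wings lie on the holder's y axis: their tips are at (317,47) and (318,162), against predictions of (317,46) and (317,163). The hand is clear.

```bash
python3 -c "
from plant import job
print(job.close_job())"
```

```text
the job is handed in; nothing more can be done
None
```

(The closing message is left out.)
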